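Hold the lighted magnifier over a deed's wax seal

TASK

Pick up the rectangular hand magnifier by its handle, lift it over the things standing round the parchment deed without knocking or shifting any of them, and hold it for me over the round wax seal so that I can look for cracks: seal in the middle of the lens, lens level with its long side along the lines of writing, and about 20 mm of air between lens and wax. The wax and parchment are fragile, so never touch them with the magnifier or the gripper; do not put the magnifier down: finish while still holding it there, steady and touching nothing.

Things in the scene. Friction and masses are not known exactly. Their poses are not given: they have to be found in the camera images.
- magnifier: Black rectangular hand magnifier, 0.16-0.25 kg, lying flat left or right of the deed. Origin: underside of the handle, under its balance point (within 8 mm): grip there. x: from handle to lens; z up. Flat-sided handle 22 wide, 18 high, from x=-93 to 18; neck 14 wide; lens frame 108 long (x=31 to 139), 62 wide, 12 high (mm). One flat underside, z=0.
- lens (a point): Centre of the lens at the level of the frame's underside, 85 mm from the magnifier's origin along its x; axes as the magnifier's. The clear lens is 92 by 48 mm, its long side along x.
- deed: Parchment deed, 190 mm along x by 260 mm along y, on a fixed grey mount board of 210 by 280 mm; board and sheet together are 7 mm thick. Origin: middle of the board's underside, on the bench. x runs along the lines of writing, y towards the head of the sheet (the writing fills the +y half), z up.
- seal: Round wax seal, dark red-brown, 34 mm in diameter and 4 mm thick, on the blank half of the deed, with the deed's axes and fixed to it. Origin: centre of its underside, on the parchment.
- seal_top (a point): Centre of the wax seal's top, 4 mm above its origin (11 mm above the bench).
- weight0: Loose brass paperweight with a knob on top, 38 mm in diameter, 45 mm high, 0.26 kg, holding down a corner of the deed (about -82, -115 mm from the deed's origin). Origin: centre of its underside.
- weight1: Loose brass paperweight with a knob on top, 38 mm in diameter, 45 mm high, 0.26 kg, holding down a corner of the deed (about 82, -115 mm from the deed's origin). Origin: centre of its underside.
- weight2: Loose brass paperweight with a knob on top, 38 mm in diameter, 45 mm high, 0.26 kg, holding down a corner of the deed (about -82, 115 mm from the deed's origin). Origin: centre of its underside.
- weight3: Loose brass paperweight with a knob on top, 38 mm in diameter, 45 mm high, 0.26 kg, holding down a corner of the deed (about 82, 115 mm from the deed's origin). Origin: centre of its underside.
- roll: Roll of dark grey mesh, 60 mm in diameter, 250 mm long (along x), lying on two wooden chocks at the deed's left (+y); 67 mm high overall, 64 mm wide. Loose. Origin: centre of its underside.
- press_weight: Lead-filled wooden press weight, 220 mm (x) by 60 mm by 45 mm, with a low brass bow handle on top to 67 mm, at the deed's right (-y). Loose, 2.5 kg. Origin: centre of its underside.
- brayer: Brayer (hand roller) lying on the bench on the side where the magnifier is not: black rubber roller, 38 mm in diameter and 100 mm wide, red handle along -x, 175 mm long in all. Loose. Origin: on the bench under the handle's front end.
Mind the look-alikes: they are no part of the job. There is more than one size of the brayer; the one meant has the size given above. Leave any turquoise look-alike of the weight0 alone.

How it is judged (in metres and radians):
On the way:
1. the magnifier is lifted off the bench in the gripper (height (world z) of magnifier above 0.05 m and contact force between the fingers and magnifier above 1 N), for 0.2 s.
At the end, for the whole second after the job is handed in: Magnifier held still in the gripper, touching nothing else: lens within 10 mm of the seal's centre from above, 10 to 30 mm over its top, level within 7 degrees, long axis within 8 degrees of the writing lines (handle to either end); all else within 10 mm of its start (horizontal distance between lens and seal_top below 0.01 m and z of lens in the frame of seal_top between 0.01 and 0.03 m and angle between magnifier's own z axis and vertical below 0.12 rad and angle between the x axis of magnifier and the x axis of deed, either way round below 0.14 rad and contact force between the fingers and magnifier above 1 N and linear speed of magnifier below 0.02 m/s and angular speed of magnifier below 0.1 rad/s and contact force between magnifier and deed below 0.05 N and contact force between magnifier and seal below 0.05 N and contact force between magnifier and weight0 below 0.05 N and contact force between magnifier and weight1 below 0.05 N and contact force between magnifier and weight2 below 0.05 N and contact force between magnifier and weight3 below 0.05 N and contact force between magnifier and roll below 0.05 N and contact force between magnifier and press_weight below 0.05 N and contact force between magnifier and brayer below 0.05 N and distance of each of weight0, weight1, weight2, weight3, roll, press_weight, brayer from where it was at the start of the episode below 0.01 m); the arm keeps its last pose, push and grip.
It fails at once if the magnifier touches the parchment or the seal (contact force between magnifier and deed above 0.3 N or contact force between magnifier and seal above 0.3 N).
It fails at once if the robot touches the parchment or the seal (contact force between any of the fingers, the arm and deed above 0.3 N or contact force between any of the fingers, the arm and seal above 0.3 N).
It fails at once if something standing about the deed is shifted (distance of any of weight0, weight1, weight2, weight3, roll, press_weight, brayer from where it was at the start of the episode above 0.01 m).
It fails at once if one of the paperweights is tipped (angle between any of weight0, weight1, weight2, weight3's own z axis and vertical above 0.3 rad).
It also fails if it takes over 40 s, if anything falls off the work surface, if the arm or the gripper's body presses on something with over 40 N, if the wrist force passes 120 N, or if a joint passes its speed limit or range.

ROBOT

A 6-joint arm with a two-finger parallel gripper is mounted at the origin on the work surface. World frame = base frame: x ahead of the robot, y to its left, z up, the work surface at z = 0. Lengths are in mm, angles in rad, forces in N, time in s.
With the tool pointing down it reaches from about 275 to 1000 mm from the base axis. Payload 8.4 kg.
Tool frame: the origin (TCP) lies at the very end of the fingers, on their centre line; the grasp point (between the pads) lies 19 mm behind it; z points along the fingers, y is the line along which they close (so a half turn about z gives the same grasp; the last joint's range is limited). The gripper opens to 85 mm and grips with 20 to 120 N. Pads are 22 mm wide; open, the fingers measure 114 mm over their backs; the gripper's body (76 mm by 85 mm) begins 54 mm behind the grasp point. The pads swing forward as they close: fully open they stand 13 mm farther back than shut.
Start: joints at [1.302, 0.353, 1.633, -0, 1.155, -0.002], TCP at [164.777, 602.89, 231.281] pointing down, gripper open.
Joint ranges: [-2.63, 2.63], [-0.92, 2.1], [0.06, 2.66], [-1.3, 4.44], [0, 2.69], [-3.02, 3.02]. Speed limits (rad/s): [2.22, 2.22, 2.79, 3.14, 3.14, 3.14].

INTERFACE

Orientations are given as [roll, pitch, yaw] about the fixed x, y, z axes, in that order (R = Rz(yaw) Ry(pitch) Rx(roll)).
In Python, from rig import sensors, grab_frame, camera_params, order gives the robot as it stands. The module is installed in compiled form; this text tells all that it offers.
- The arm moves only by the tool move_arm, never from a script. Its argument "motion" is a list of rows, each a list of 7 numbers: the turn, a rotation vector about the tool's x, y, z in parts of the range, where 1.0 means pi/2 rad, then the shift along the tool's x, y, z in normalised numbers (1 is 60 cm), then the finger opening in m, from 0 to 0.0854. A call has 1 to 8 rows; each row is the pose to reach, as a shift and turn from the pose commanded when the call began, along the tool's axes at that moment; what a row does not reach only later rows make up. A row lasts 1/8 s, in which the tool goes at most 62.5 mm and 10.7 degrees, less where a joint would pass 70% of its speed; a pose out of reach is approached as far as the arm can. A shift or turn number past 1, either way, is cut back to 1. A call with a gripper value outside its range is refused whole. The fingers move at their own pace and stop on an object; "grip_force" is the grip in N (left out, the last holds). Time passes only in rows, so rows that repeat a pose let the fingers close. It gives the time, the measured TCP pose, the force, the opening and the grip force at its end, in the units of the state.
- sensors.sense(): the state, without advancing time (a new reading comes with each control period).
- grab_frame(name): name is "scene" or "side" or "wrist"; returns (picture, depth): 384x512x3 uint8, red, green, blue; 384x512 float32, mm along the optical axis (not along the pixel's ray), 0 where there is no reading.
- camera_params(name): a dict with "camera_matrix" (3x3 intrinsics, pixels), "k1" (the pictures are not rectified: a ray, as slopes to the right and down, at radius r is drawn at 1 + k1 r^2 times it, then the intrinsics apply), "world_from_camera" (4x4, takes a point from camera to world coordinates). Camera axes: x right, y down, z forward; pixel columns grow to the right and rows downward; lengths in mm; the calibration is good to about 2 mm. A picture is of the moment at which its call begins: read the wrist's pose just before it. camera_params takes no time and is no camera call; for the wrist camera it gives the pose at the moment of the call.
- order.sign_off(): hands the job in; it is judged then, once.
The state is a dict: "clock": time; "qpos": joint angles; "qvel": joint speeds; "joint_efforts": joint torques, N m; "eef_pos": TCP position; "tcp_rot": TCP orientation; "contact_force": force on the tool from outside, world axes, zero at the start; "wrist_torque": the same for the moment, N m; "opening": opening from 0.0 (shut) to 1.0 (fully open); "grasp_force": force on a finger pad.
Only numpy, scipy, OpenCV 4.12 (cv2) and the standard library are available. Lean on these libraries where they do the work, as an engineer would, in place of code of your own. Each camera call takes 0.05 s, during which the arm holds its last target. There are 200 camera calls.

## Working session

There is one attempt and no reset: what is moved stays moved. The work goes in short steps, Python scripts to look and compute and a tool call to move; the robot and the scene stay as the last step left them, time stands still between calls to the robot, and variables do not carry over. Pictures are saved under pics/ and viewed, at most 10 in all, crops included, and the job is handed in when it is done.

Besides the shell and the picture viewer there is one more tool, called as a command line: name --pt "numbers of a row" for each row, then --argument value for the rest. move_arm: Moves the arm, as the interface text tells. Its arguments: {"type":"object","properties":{"motion":{"type":"array","items":{"type":"array","items":{"type":"number"}}},"grip_force":{"type":"number"}},"required":["motion"]}

```bash
mkdir -p pics
cat > h.py <<'E'
import numpy as np, cv2
from rig import sensors, grab_frame, camera_params, order
def und(P,uv):
    K=np.array(P["camera_matrix"]);k=P["k1"]
    uv=np.atleast_2d(np.float64(uv))
    return cv2.undistortPoints(uv.reshape(-1,1,2),K,np.array([k,0,0,0.])).reshape(-1,2)
def plane(P,uv,z):
    T=np.array(P["world_from_camera"]);s=und(P,uv)
    d=np.c_[s,np.ones(len(s))]@T[:3,:3].T;o=T[:3,3]
    return o+d*((z-o[2])/d[:,2])[:,None]
def cloud(P,dep):
    T=np.array(P["world_from_camera"]);h,w=dep.shape
    v,u=np.mgrid[:h,:w];s=und(P,np.c_[u.ravel(),v.ravel()])
    return ((np.c_[s,np.ones(len(s))]*dep.reshape(-1,1))@T[:3,:3].T+T[:3,3]).reshape(h,w,3)
E
python3 - <<'E'
from h import *
np.set_printoptions(precision=1,suppress=True)
print(sensors.sense())
for n in("scene","side","wrist"):
    P=camera_params(n);im,d=grab_frame(n);np.savez(f"{n}0.npz",im=im,d=d,**P)
    print(n,P)
    cv2.imwrite(f"pics/{n}0.png",im[...,::-1])
a=cv2.imread("pics/scene0.png");b=cv2.imread("pics/side0.png")
E
```

```text
{'clock': 0.0, 'qpos': array([ 1.3,  0.4,  1.6, -0. ,  1.2, -0. ]), 'qvel': array([-0., -0.,  0., -0.,  0.,  0.]), 'joint_efforts': array([ -0. , -60.5, -34.2,  -0. ,   0. ,   0. ]), 'eef_pos': array([164.6, 602.4, 230.5]), 'tcp_rot': array([-3.1,  0. ,  2.9]), 'contact_force': array([ 0.6, -0. ,  0.2]), 'wrist_torque': array([ 0., -0., -0.]), 'grasp_force': 0.0, 'opening': 0.99524481139954}
scene {'camera_matrix': array([[361.1,   0. , 258.1],
       [  0. , 361.1, 188.8],
       [  0. ,   0. ,   1. ]]), 'k1': 0.022053341673842812, 'world_from_camera': array([[  -0.5,    0.7,   -0.6, 1016.1],
       [   0.9,    0.4,   -0.3,  328.9],
       [  -0. ,   -0.7,   -0.8,  799. ],
       [   0. ,    0. ,    0. ,    1. ]])}
side {'camera_matrix': array([[411. ,   0. , 246.3],
       [  0. , 411. , 189.1],
       [  0. ,   0. ,   1. ]]), 'k1': 0.01861213466156508, 'world_from_camera': array([[   0.9,   -0.3,    0.4,   35.6],
       [  -0.5,   -0.5,    0.7, -692.1],
       [   0. ,   -0.8,   -0.6,  696.5],
       [   0. ,    0. ,    0. ,    1. ]])}
wrist {'camera_matrix': array([[296.2,   0. , 260.6],
       [  0. , 296.2, 193.5],
       [  0. ,   0. ,   1. ]]), 'k1': -0.005232714548955337, 'world_from_camera': array([[  0.3,   0.9,   0.3,  84.3],
       [  1. ,  -0.2,  -0.1, 625.4],
       [ -0. ,   0.3,  -0.9, 373.6],
       [  0. ,   0. ,   0. ,   1. ]])}
```

View pics/scene0.png

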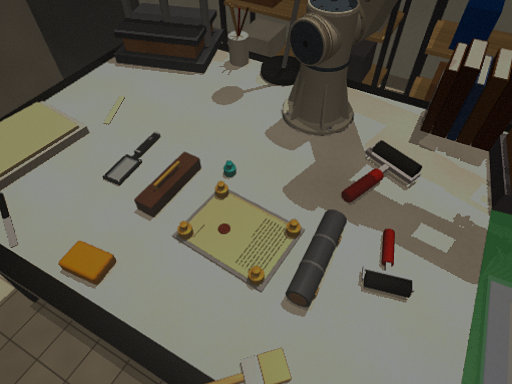

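View pics/side0.png

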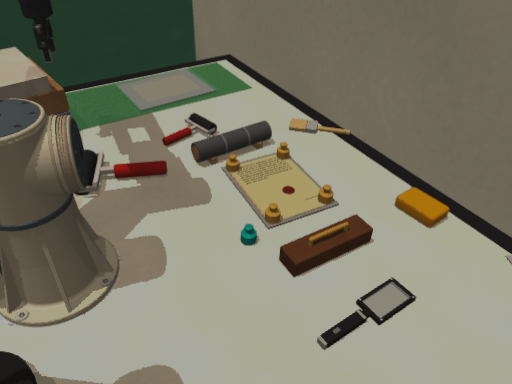

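The scene view shows the magnifier at lens (124,168), handle (150,142), and the seal at (224,229). In the side view the lens is at (386,299), the handle at (343,329) and the seal at (288,190). There is only one magnifier. The brayers are near scene (388,265) and (382,175), and the turquoise weight at (230,168); all stay untouched.

Run:
```python
from h import *
np.set_printoptions(precision=1,suppress=True)
def big(m): 
    n,l,s,c=cv2.connectedComponentsWithStats(m.astype(np.uint8)); return l==1+np.argmax(s[1:,4])
roi={"scene":dict(mag=(95,125,170,190),deed=(170,175,305,290),press=(130,145,205,220),roll=(280,205,352,310)),
     "side":dict(mag=(312,272,422,350),deed=(218,145,340,222),press=(276,214,378,272),roll=(185,118,278,162))}
for n in("scene","side"):
    z=np.load(n+"0.npz");P={k:z[k] for k in("camera_matrix","k1","world_from_camera")};im=z["im"];C=cloud(P,z["d"])
    hsv=cv2.cvtColor(im,cv2.COLOR_RGB2HSV).astype(int)
    H,S,V=hsv[...,0],hsv[...,1],hsv[...,2]
    R=lambda k:(lambda b:np.pad(np.ones((b[3]-b[1],b[2]-b[0]),bool),((b[1],384-b[3]),(b[0],512-b[2]))))(roi[n][k])
    # seal
    m=big(R("deed")&(S>110)&((H<9)|(H>168))&(V<170)); v,u=np.nonzero(m)
    print(n,"seal",m.sum(),u.mean(),v.mean(),plane(P,[[u.mean(),v.mean()]],11))
    # magnifier: dark pixels
    m=big(cv2.morphologyEx((R("mag")&(V<75)).astype(np.uint8),cv2.MORPH_CLOSE,np.ones((5,5)))); v,u=np.nonzero(m)
    p=plane(P,np.c_[u,v],10)[:,:2]
    cs,_=cv2.findContours(m.astype(np.uint8),cv2.RETR_CCOMP,cv2.CHAIN_APPROX_NONE)
    r=cv2.minAreaRect(p.astype(np.float32)); print("mag all",m.sum(),r, "depth z",np.nanmedian(C[m][:,2]))
    # lens interior: fill hole
    for c in cs: print(" contour",len(c),cv2.minAreaRect(plane(P,c.reshape(-1,2),10)[:,:2].astype(np.float32)))
    # handle
    # sheet / board by rect
    m=big(cv2.morphologyEx((R("deed")&(H>15)&(H<35)&(S>60)&(V>90)).astype(np.uint8),cv2.MORPH_CLOSE,np.ones((7,7)))); v,u=np.nonzero(m)
    print("deed",m.sum(),cv2.minAreaRect(plane(P,np.c_[u,v],7)[:,:2].astype(np.float32)))
    for k,lo in(("press",25),("roll",25)):
        q=C[R(k)&(C[...,2]>lo)&(C[...,2]<80)]
        print(k,len(q),q[:,2].max(),cv2.minAreaRect(q[:,:2].astype(np.float32)))
    q=C[R("deed")&(C[...,2]>18)&(C[...,2]<60)&(S>120)&(H>10)&(H<30)][:,:2]
    l=cv2.kmeans(q.astype(np.float32),4,None,(3,50,.1),5,cv2.KMEANS_PP_CENTERS)[2];print("weights",l)
    a=cv2.resize(im[roi[n]["mag"][1]:roi[n]["mag"][3],roi[n]["mag"][0]:roi[n]["mag"][2]],None,fx=5,fy=5,interpolation=cv2.INTER_CUBIC);cv2.imwrite(f"pics/{n}mag.png",a[...,::-1])
```

```text
scene seal 82 223.76829268292684 228.34146341463415 [[589.5 -14.5  11. ]]
mag all 568 ((492.98760986328125, -403.4990539550781), (235.4984130859375, 68.9324951171875), 4.648090839385986) depth z 10.642791186182706
 contour 133 ((492.98760986328125, -403.4990539550781), (235.4984130859375, 68.9324951171875), 4.648090839385986)
 contour 61 ((551.9525146484375, -403.38482666015625), (96.69891357421875, 49.4407844543457), 2.9646310806274414)
deed 6376 ((563.7813720703125, 9.858154296875), (304.4643249511719, 229.19361877441406), 80.74642944335938)
press 1527 68.93779327704033 ((536.7996826171875, -232.80941772460938), (64.31904602050781, 220.94227600097656), 88.34056854248047)
roll 2680 69.79521908424931 ((559.0355834960938, 198.50796508789062), (255.36956787109375, 135.39984130859375), 2.2133405208587646)
weights [[ 674.5  130.8]
 [ 652.1  -89.9]
 [ 500.3 -108.5]
 [ 513.4  149.1]]
side seal 59 287.9830508474576 189.4406779661017 [[587.  -18.7  11. ]]
mag all 1322 ((489.9896240234375, -409.35394287109375), (231.8509521484375, 63.85448455810547), 2.8494744300842285) depth z 12.839886752329278
 contour 217 ((489.9896240234375, -409.35394287109375), (231.8509521484375, 63.85448455810547), 2.8494744300842285)
 contour 98 ((551.9793090820312, -405.0500793457031), (94.85697174072266, 50.360843658447266), 2.9686527252197266)
deed 4634 ((594.4789428710938, 55.0406494140625), (332.9476318359375, 226.01812744140625), 85.5595932006836)
press 2348 68.26455034160506 ((537.3394775390625, -184.59078979492188), (163.18264770507812, 220.68650817871094), 89.11226654052734)
roll 1698 68.52361519191993 ((535.6494140625, 250.91339111328125), (224.49644470214844, 334.41400146484375), 38.86417770385742)
weights [[ 504.6  138.3]
 [ 643.  -102.3]
 [ 664.3  118.7]
 [ 484.   -94.4]]
```

View pics/sidemag.png

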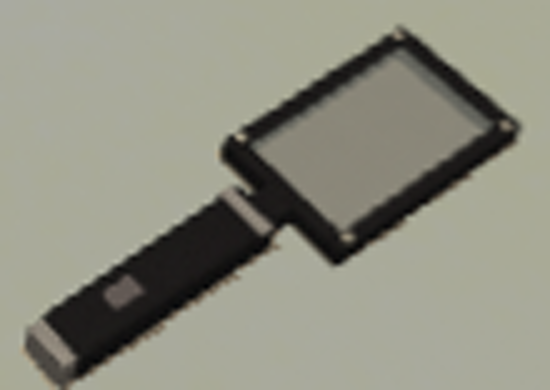

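```bash
cat >> h.py <<'E'
from scipy.spatial.transform import Rotation as Ro
import json
np.set_printoptions(precision=4,suppress=True)
def pose(x,y,z,yaw): return Ro.from_euler('xyz',[np.pi,0,yaw]),np.array([x,y,z],float)
def rel(A,B): # row from A to B
    return np.r_[(A[0].inv()*B[0]).as_rotvec(), A[0].inv().apply(B[1]-A[1])/1000]
def now():
    s=sensors.sense(); return Ro.from_euler('xyz',s["tcp_rot"]),s["eef_pos"]
E
python3 - <<'E'
from h import *
s=sensors.sense();print(s["tcp_rot"])
A=(Ro.from_euler('xyz',s["tcp_rot"]),np.array([164.777,602.89,231.281]))
M=pose(400,330,235,1.4);B=pose(590,20,235,0.0)
print(rel(A,M),rel(A,B))
E
```

```text
[-3.1406 -0.      2.8747]
[-0.0009  0.0007  1.4747 -0.2989 -0.2012 -0.0035] [-0.0002  0.0015  2.8747 -0.5639 -0.4501 -0.0033]
```

Careful with the scale: shifts go in shares of 60 cm and turns go in shares of pi/2 rad. That gives: -0.3 m is -0.5, -0.26 m is -0.4333, 1.44 rad is 0.9167.

move_arm --pt "0 0 0.1146 -0.0617 -0.0417 0 0.085" --pt "0 0 0.2292 -0.1233 -0.0833 0 0.085" --pt "0 0 0.3438 -0.1833 -0.125 0 0.085" --pt "0 0 0.4584 -0.2467 -0.1667 0 0.085" --pt "0 0 0.573 -0.3083 -0.2083 0 0.085" --pt "0 0 0.6875 -0.37 -0.25 0 0.085" --pt "0 0 0.8021 -0.4333 -0.2917 0 0.085" --pt "0 0 0.9167 -0.5 -0.3333 0 0.085"

```text
clock: 1.15
eef_pos: [402.1, 329.6, 231.2]
tcp_rot: [-3.142, 0.0, 1.429]
contact_force: [1.1, 0.7, 0.6]
opening: 0.994
grasp_force: 0.0
```

Run:
```python
from h import *
A=now();print(A[1],A[0].as_euler('xyz'));print(rel(A,pose(590,20,235,0)))
```

```text
[402.1256 329.6376 231.2406] [-3.1415  0.      1.4291]
[-0.      0.0001  1.4291 -0.28    0.2297 -0.0038]
```

Scaled: -0.28 m is -0.4667, -0.245 m is -0.4083, 1.43 rad is 0.9104.

move_arm --pt "0 0 0.1146 -0.0583 0.0483 0 0.085" --pt "0 0 0.2292 -0.1167 0.0967 0 0.085" --pt "0 0 0.3438 -0.175 0.145 0 0.085" --pt "0 0 0.4584 -0.2333 0.1917 0 0.085" --pt "0 0 0.573 -0.2917 0.24 0 0.085" --pt "0 0 0.6875 -0.35 0.2883 0 0.085" --pt "0 0 0.8021 -0.4083 0.3333 0 0.085" --pt "0 0 0.9104 -0.4667 0.3833 0 0.085"

```text
clock: 2.15
eef_pos: [591.7, 20.9, 231.1]
tcp_rot: [-3.142, 0.0, -0.001]
contact_force: [0.3, 1.4, -0.8]
opening: 0.996
grasp_force: 0.0
```

Run:
```python
from h import *
A=now();print(A[1],A[0].as_euler('xyz'),sensors.sense()["qvel"])
P=camera_params("wrist");im,d=grab_frame("wrist");np.savez("wrist1.npz",im=im,d=d,**P);cv2.imwrite("pics/wrist1.png",im[...,::-1]);print(P["world_from_camera"])
```

```text
[591.7353  20.9277 231.106 ] [-3.1415  0.0004 -0.001 ] [-0.5519  0.2781 -0.3865  0.0038  0.0999  0.7937]
[[ -0.0011  -0.9465  -0.3227 674.619 ]
 [ -1.       0.0007   0.0015  21.6435]
 [ -0.0012   0.3227  -0.9465 374.0721]
 [  0.       0.       0.       1.    ]]
```

View pics/wrist1.png

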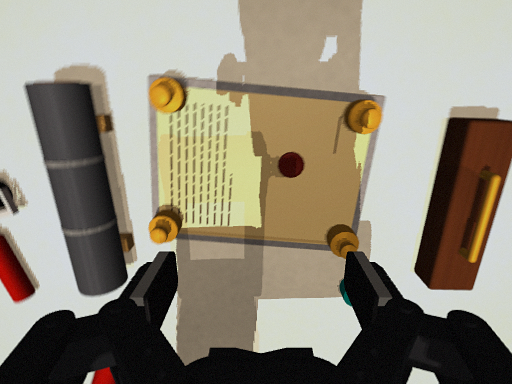

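The wrist view shows the seal at (291,165), the board corners at about (150,75), (384,97), (357,248), (152,238), the writing on the left, the roll on the left and the press weight on the right at x≥415. The arm was still settling, so I'll take another frame to measure from.

Run:
```python
from h import *
for i in range(6): grab_frame("wrist")
P=camera_params("wrist");A=now();im,d=grab_frame("wrist");print(A[1],A[0].as_euler('xyz'),sensors.sense()["qvel"])
g=cv2.cvtColor(im,cv2.COLOR_RGB2GRAY)
hsv=cv2.cvtColor(im,cv2.COLOR_RGB2HSV).astype(int);H,S,V=hsv[...,0],hsv[...,1],hsv[...,2]
m=((H<10)|(H>165))&(S>110)&(V<150);m[:, :250]=0;m[:,330:]=0;m[:135]=0;m[195:]=0
v,u=np.nonzero(m);print(m.sum(),u.mean(),v.mean(),plane(P,[[u.mean(),v.mean()]],11))
# sheet mask
s=((H>12)&(H<35)&(S>70)).astype(np.uint8);s[270:]=0;s[:60]=0;s[:,:130]=0;s[:,400:]=0
s=cv2.morphologyEx(s,cv2.MORPH_CLOSE,np.ones((9,9)));n,l,st,c=cv2.connectedComponentsWithStats(s);i=1+np.argmax(st[1:,4]);cs,_=cv2.findContours((l==i).astype(np.uint8),0,2)
print(st[i]);
q=plane(P,[[150,75],[384,97],[357,248],[152,238]],5)[:,:2];print(q,np.degrees([np.arctan2(*(q[0]-q[3])[::-1]),np.arctan2(*(q[1]-q[2])[::-1]),np.arctan2(*(q[0]-q[1])[::-1])-np.pi/2,np.arctan2(*(q[3]-q[2])[::-1])-np.pi/2]),[np.linalg.norm(q[a]-q[b]) for a,b in((0,1),(1,2),(2,3),(3,0))])
C=cloud(P,d)
for nm,(a,b,c,e) in dict(press=(400,100,512,300),roll=(20,75,145,300)).items():
    p=C[b:e,a:c].reshape(-1,3);p=p[(p[:,2]>30)&(p[:,2]<85)];print(nm,p[:,2].max(),cv2.minAreaRect(p[:,:2].astype(np.float32)))
# target just north of the magnifier
B=pose(467,-407,231,0.05);print(rel(A,B))
```

```text
[590.643   23.196  231.1189] [-3.1413  0.0007  0.0068] [ 0.001  -0.0014 -0.0015 -0.003  -0.0014  0.0043]
524 291.3893129770992 164.2232824427481 [[588.7832 -14.1521  11.    ]]
[  149    77   235   193 29614]
[[ 692.0901  153.5003]
 [ 669.658  -121.3521]
 [ 467.7646 -111.8551]
 [ 481.2771  174.6357]] [-5.7251 -2.6932 -4.6659 -2.7004] [np.float64(275.76635017767177), np.float64(202.11666556418592), np.float64(286.80925453309976), np.float64(211.86987612428996)]
press 69.92465485630231 ((537.0452880859375, -230.72035217285156), (60.24345016479492, 220.29550170898438), 88.96532440185547)
roll 69.42567475880139 ((558.9036865234375, 233.69595336914062), (252.00865173339844, 56.58262252807617), 1.2434910535812378)
[-0.0003  0.0007 -0.0432 -0.1266  0.4293  0.0001]
```

Scaled: 0.43 m is 0.7167, 0.37 m is 0.6167, -0.043 rad is -0.0274.

move_arm --pt "0 0 -0.0064 -0.03 0.1017 0 0.085" --pt "0 0 -0.0127 -0.06 0.2033 0 0.085" --pt "0 0 -0.0191 -0.09 0.3067 0 0.085" --pt "0 0 -0.0255 -0.12 0.41 0 0.085" --pt "0 0 -0.0274 -0.15 0.5133 0 0.085" --pt "0 0 -0.0274 -0.18 0.6167 0 0.085" --pt "0 0 -0.0274 -0.2117 0.7167 0 0.085" --pt "0 0 -0.0274 -0.2117 0.7167 0 0.085"

```text
clock: 3.55
eef_pos: [465.4, -410.7, 231.4]
tcp_rot: [3.141, -0.0, 0.046]
contact_force: [0.4, 0.5, 0.0]
opening: 0.997
grasp_force: 0.0
```

Run:
```python
from h import *
for i in range(4): grab_frame("wrist")
P=camera_params("wrist");A=now();im,d=grab_frame("wrist");print(A[1],A[0].as_euler('xyz'),sensors.sense()["qvel"])
cv2.imwrite("pics/wrist2.png",im[...,::-1]);np.savez("wrist2.npz",im=im,d=d,**P)
```

```text
[ 466.859  -406.7945  231.1922] [-3.1408  0.0001  0.0489] [ 0.0069  0.0002 -0.0017 -0.0015 -0.0013 -0.0025]
```

View pics/wrist2.png

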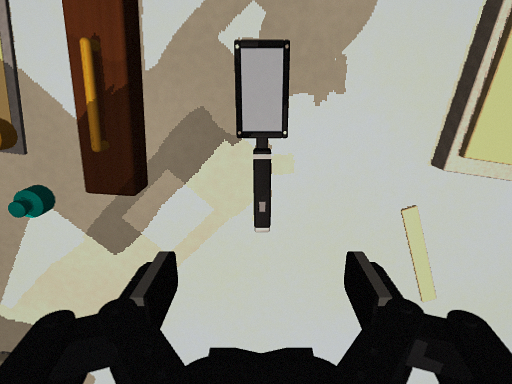

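The magnifier lies straight ahead of the fingers: lens centre near (262,89), handle from (262,150) to (262,231), with nothing nearby.

Run:
```python
from h import *
z=np.load("wrist2.npz");P={k:z[k] for k in("camera_matrix","k1","world_from_camera")}
g=cv2.cvtColor(z["im"],cv2.COLOR_RGB2GRAY)
m=(g<70).astype(np.uint8);m[238:]=0;m[:,:225]=0;m[:,300:]=0;m[:30]=0
m=cv2.morphologyEx(m,cv2.MORPH_CLOSE,np.ones((3,3)))
for c in cv2.findContours(m,cv2.RETR_CCOMP,1)[0]:
    if len(c)>40: print(len(c),cv2.minAreaRect(plane(P,c.reshape(-1,2),10)[:,:2].astype(np.float32)))
v,u=np.nonzero(m[162:222]);p=plane(P,np.c_[u,v+162],16)[:,:2]
k=np.polyfit(p[:,0],p[:,1],1);print("handle y at 467",np.polyval(k,467),"yaw",np.arctan(k[0]))
print("ends",plane(P,[[262,149],[262,233],[262,137],[262,39]],12)[:,:2])
```

```text
164 ((424.7179260253906, -408.9396667480469), (93.49674987792969, 21.54933738708496), 3.3225815296173096)
333 ((541.8941040039062, -402.89532470703125), (126.2332992553711, 62.38862609863281), 2.9218406677246094)
248 ((551.8150024414062, -402.4233093261719), (92.21633911132812, 49.981231689453125), 2.8110456466674805)
handle y at 467 -407.0440454851973 yaw 0.04946309550328459
ends [[ 484.2442 -406.2714]
 [ 370.1446 -412.0277]
 [ 498.8598 -405.5342]
 [ 605.5596 -400.1531]]
```

Scaled: 0.227 m is 0.3783, 0.218 m is 0.3633.

move_arm --pt "0 0 0 0 0 0.1 0.085" --pt "0 0 0 0 0 0.2 0.085" --pt "0 0 0 0 0 0.2833 0.07" --pt "0 0 0 0 0 0.3333 0.06" --pt "0 0 0 0 0 0.3633 0.05" --pt "0 0 0 0 0 0.3783 0.05" --pt "0 0 0 0 0 0.3783 0.05" --pt "0 0 0 0 0 0.3783 0.05"

```text
clock: 4.8
eef_pos: [467.2, -408.8, 5.5]
tcp_rot: [3.14, -0.001, 0.048]
contact_force: [-0.3, -0.4, 0.7]
opening: 0.588
grasp_force: 0.0
```

move_arm --pt "0 0 0 0 0 0 0.03" --pt "0 0 0 0 0 0 0.02" --pt "0 0 0 0 0 0 0.01" --pt "0 0 0 0 0 0 0.0" --pt "0 0 0 0 0 0 0.0" --pt "0 0 0 0 0 0 0.0" --pt "0 0 0 0 0 0 0.0" --pt "0 0 0 0 0 0 0.0" --grip_force 60

```text
clock: 5.8
eef_pos: [466.8, -408.8, 5.3]
tcp_rot: [3.141, -0.001, 0.048]
contact_force: [-0.6, 0.8, 6.0]
opening: 0.239
grasp_force: 58.9
```

Scaled: -0.15 m is -0.25, -0.13 m is -0.2167.

move_arm --pt "0 0 0 0 0 -0.0167 0.0" --pt "0 0 0 0 0 -0.05 0.0" --pt "0 0 0 0 0 -0.0917 0.0" --pt "0 0 0 0 0 -0.1333 0.0" --pt "0 0 0 0 0 -0.175 0.0" --pt "0 0 0 0 0 -0.2167 0.0" --pt "0 0 0 0 0 -0.25 0.0" --pt "0 0 0 0 0 -0.25 0.0"

```text
clock: 6.8
eef_pos: [467.4, -409.2, 157.1]
tcp_rot: [3.139, -0.003, 0.048]
contact_force: [0.8, 0.1, -1.7]
opening: 0.24
grasp_force: 59.2
```

Run:
```python
from h import *
for i in range(3): grab_frame("wrist")
P=camera_params("wrist");A=now();im,d=grab_frame("wrist");s=sensors.sense();print(A[1],A[0].as_euler('xyz'),s["grasp_force"],s["contact_force"],s["wrist_torque"])
cv2.imwrite("pics/wrist3.png",im[...,::-1]);np.savez("wrist3.npz",im=im,d=d,**P)
```

```text
[ 465.98   -407.9735  153.8817] [-3.141   0.0006  0.0477] 59.2113196849823 [ 0.7856  0.6472 -2.0212] [-0.0621  0.0447  0.0082]
```

View pics/wrist3.png

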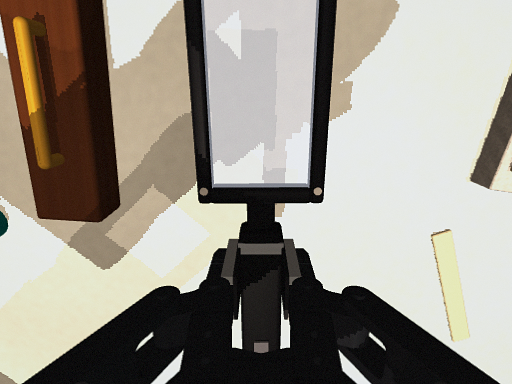

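The magnifier is gripped and off the bench. The frame fills columns 185–335, with its near edge at row 200. Next I check its tilt from depth and plan the carry.

```bash
cat >> h.py <<'E'
def frame(P,im,d):
    C=cloud(P,d);g=im.max(2);A=now()
    m=(d>0)&(abs(C[...,2]-(A[1][2]-5.3+12))<14)&(g<75);m[208:]=0;m[:,:160]=0;m[:,360:]=0
    p=C[m];
    for _ in range(3):
        k=np.linalg.lstsq(np.c_[p[:,:2]-A[1][:2],np.ones(len(p))],p[:,2],rcond=None)[0]
        r=p[:,2]-np.c_[p[:,:2]-A[1][:2],np.ones(len(p))]@k;p=p[abs(r)<2.5]
    ztop=k[2]+85*k[0]*np.cos(A[0].as_euler('xyz')[2])
    print("frame n",len(p),"slopes",k[:2],"ztop at TCP",k[2],"at lens",ztop)
    # frame sides: centre line from left/right inner edges
    return m
E
python3 - <<'E'
from h import *
z=np.load("wrist3.npz");P={k:z[k] for k in("camera_matrix","k1","world_from_camera")}
m=frame(P,z["im"],z["d"]);A=now()
zt=A[1][2]-5.3+12
q=[]
for r in range(20,180,20):
    u=np.nonzero(m[r])[0];q.append([u.min(),r]);q.append([u.max()+1,r])
w=plane(P,q,zt)[:,:2];c=(w[::2]+w[1::2])/2;print(np.linalg.norm(w[::2]-w[1::2],axis=1));k=np.polyfit(c[:,0],c[:,1],1);print("axis yaw",np.arctan(k[0]),"y at lens",np.polyval(k,A[1][0]+85),A[1])
print("near edge",plane(P,[[262,203]],zt))
# final
yaw=-0.07;L=np.array([588.8,-14.2]);o=L-85*np.array([np.cos(yaw),np.sin(yaw)])
print(o,rel(A,pose(*o,154,yaw)))
E
```

```text
frame n 7881 slopes [-0.0024  0.0029] ztop at TCP 160.60210344226405 at lens 160.39708326296636
[61.4432 60.967  61.321  60.8286 61.1996 61.5889 61.0789 61.4884]
axis yaw 0.047632578234303294 y at lens -402.8822907759444 [ 465.8826 -407.8854  153.5187]
near edge [[ 497.3738 -406.1844  160.2187]]
[504.0082  -8.2549] [-0.0009  0.0011  0.1178  0.0572 -0.3974 -0.0002]
```

Scaled: -0.385 m is -0.6417, -0.35 m is -0.5833, 0.118 rad is 0.0751.

move_arm --pt "0 0 0.0064 0.0067 -0.05 0 0.0" --pt "0 0 0.0159 0.0183 -0.125 0 0.0" --pt "0 0 0.0255 0.0317 -0.2167 0 0.0" --pt "0 0 0.035 0.045 -0.3083 0 0.0" --pt "0 0 0.0446 0.0583 -0.4 0 0.0" --pt "0 0 0.0573 0.0717 -0.4917 0 0.0" --pt "0 0 0.07 0.0833 -0.5833 0 0.0" --pt "0 0 0.0751 0.095 -0.6417 0 0.0"

```text
clock: 8.0
eef_pos: [504.2, -18.8, 153.5]
tcp_rot: [-3.141, 0.002, -0.069]
contact_force: [0.0, -0.8, -1.2]
opening: 0.241
grasp_force: 59.3
```

Scaled: -0.012 m is -0.02.

move_arm --pt "0 0 0 0 -0.02 0 0.0" --pt "0 0 0 0 -0.02 0 0.0" --pt "0 0 0 0 -0.02 0 0.0" --pt "0 0 0 0 -0.02 0 0.0"

```text
clock: 8.5
eef_pos: [505.7, -10.1, 154.2]
tcp_rot: [3.141, 0.0, -0.072]
contact_force: [0.5, 0.9, -1.8]
opening: 0.236
grasp_force: 59.3
```

```bash
cat > chk.py <<'E'
from h import *
import sys
for i in range(4): grab_frame("wrist")
P=camera_params("wrist");A=now();im,d=grab_frame("wrist");s=sensors.sense();print(s["clock"],A[1],A[0].as_euler('xyz'),s["grasp_force"],s["qvel"])
cv2.imwrite(f"pics/{sys.argv[1]}.png",im[...,::-1])
m=frame(P,im,d);zt=A[1][2]+6.7;q=[]
hsv=cv2.cvtColor(im,cv2.COLOR_RGB2HSV).astype(int);H,S,V=hsv[...,0],hsv[...,1],hsv[...,2]
e=(((H<10)|(H>165))&(S>80)&(V<170)).astype(np.uint8);e[195:]=0;e[:,:195]=0;e[:,330:]=0
n,l,st,c=cv2.connectedComponentsWithStats(e);i=1+np.argmax(st[1:,4]);print("seal px",st[i],c[i],plane(P,[c[i]],11))
yaw=A[0].as_euler('xyz')[2];print("lens by kinematics",A[1][:2]+85*np.r_[np.cos(yaw),np.sin(yaw)])
# board near edge (-y side), weights by depth
C=cloud(P,d);w=C[(C[...,2]>15)&(C[...,2]<60)&(S>110)&(H>12)&(H<32)]
print("weights",cv2.kmeans(w[:,:2].astype(np.float32),4,None,(3,50,.1),8,cv2.KMEANS_PP_CENTERS)[2].round(1).tolist())
E
python3 chk.py wrist4
```

```text
8.75 [505.788   -9.6193 154.3111] [ 3.1415 -0.0001 -0.0711] 59.26732778549194 [ 0.0058 -0.0012  0.0006  0.0004  0.001   0.0004]
frame n 7854 slopes [-0.0019  0.0027] ztop at TCP 161.09849335806624 at lens 160.93948151331622
seal px [207 143   2   4   5] [207.8 144.2] [[545.0438  39.8776  11.    ]]
lens by kinematics [590.5732 -15.6572]
weights [[507.29998779296875, 150.10000610351562], [493.79998779296875, -116.4000015258789], [631.2999877929688, -117.5999984741211], [657.7999877929688, 129.0]]
```

View pics/wrist4.png

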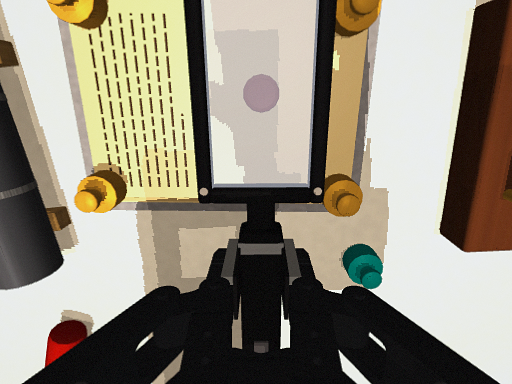

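The seal shows through the lens at (261,93), roughly in the middle. The writing columns run almost along the lens's long side. The near weights at (98,193) and (343,195) are clear of the magnifier.

Run:
```python
from h import *
P=camera_params("wrist");A=now();im=cv2.imread("pics/wrist4.png")
g=im[60:125,215:310].astype(int);m=((g[...,0]+g[...,2])/2-g[...,1]>18).astype(np.uint8)
n,l,st,c=cv2.connectedComponentsWithStats(m);i=1+np.argmax(st[1:,4]);px=c[i]+[215,60];print(st[i],px,plane(P,[px],11))
f=lambda a,b,z:(lambda q:np.arctan2(*(q[0]-q[1])[:2][::-1]))(plane(P,[a,b],z))
print("writing/edges yaw",f((89,28),(103,188),7),f((57,3),(82,208),6),f((380,3),(362,213),6), "near edge",f((82,208),(362,213),6)-np.pi/2)
# writing ink: principal direction per line
gr=cv2.cvtColor(im,cv2.COLOR_BGR2GRAY);ink=(gr<90);ink[:10]=0;ink[190:]=0;ink[:,:85]=0;ink[:,192:]=0;ink[:,:100][165:]=0
v,u=np.nonzero(ink);p=plane(P,np.c_[u,v],7)[:,:2]-[590,100]
best=max(np.arange(-.2,.1,.005),key=lambda t:np.histogram(p[:,1]*np.cos(t)-p[:,0]*np.sin(t),bins=np.arange(-100,100,1.5))[0].astype(float).var());print("ink yaw",best,A)
```

```text
[31 25  1  1  1] [246.  85.] [[596.0245  -1.4785  11.    ]]
writing/edges yaw -0.1573205141632479 -0.14973036872026627 -0.04085494560881412 near edge -0.08961315189806651
ink yaw -0.0799999999999999 (Rotation.from_matrix(array([[ 0.9975, -0.0707,  0.0001],
                            [-0.0707, -0.9975, -0.    ],
                            [ 0.0001,  0.    , -1.    ]])), array([505.7828,  -9.4642, 154.2993]))
```

Scaled: 0.095 m is 0.1583, 0.09 m is 0.15.

move_arm --pt "0 0 0 -0.0017 -0.0017 0.025 0.0" --pt "0 0 0 -0.0033 -0.0017 0.0583 0.0" --pt "0 0 0 -0.0033 -0.0017 0.0917 0.0" --pt "0 0 0 -0.0033 -0.0017 0.125 0.0" --pt "0 0 0 -0.0033 -0.0017 0.15 0.0" --pt "0 0 0 -0.0033 -0.0017 0.1583 0.0" --pt "0 0 0 -0.0033 -0.0017 0.1583 0.0" --pt "0 0 0 -0.0033 -0.0017 0.1583 0.0"

```text
clock: 9.75
eef_pos: [504.4, -7.9, 59.8]
tcp_rot: [-3.142, -0.001, -0.07]
contact_force: [-0.5, 1.1, -2.2]
opening: 0.243
grasp_force: 59.2
```

```bash
python3 chk.py wrist5; python3 -c "
from h import *
im=cv2.imread('pics/wrist5.png').astype(int)[10:178,220:308]
m=((im.min(2)>0)&(im[...,1]<im[...,0]-6)&(im[...,1]<im[...,2]-6)).astype(np.uint8)
n,l,st,c=cv2.connectedComponentsWithStats(m);i=1+np.argmax(st[1:,4]);print(st[i],plane(camera_params('wrist'),[c[i]+[220,10]],11))"
```

```text
10.0 [504.199   -7.9614  59.7546] [-3.1415 -0.0009 -0.0703] 59.24808382987976 [ 0.001   0.0026 -0.0001 -0.0002  0.0001 -0.0005]
frame n 7829 slopes [-0.0005  0.0024] ztop at TCP 66.51683573888955 at lens 66.4717652998618
seal px [316  64   2   4   4] [316.25  65.5 ] [[599.9461 -46.9813  11.    ]]
lens by kinematics [588.9893 -13.9277]
weights [[504.3999938964844, 137.0], [488.79998779296875, -75.5999984741211], [498.0, -88.0999984741211], [519.4000244140625, 141.8000030517578]]
[  17   52   54   57 1928] [[587.7742 -14.7937  11.    ]]
```

View pics/wrist5.png

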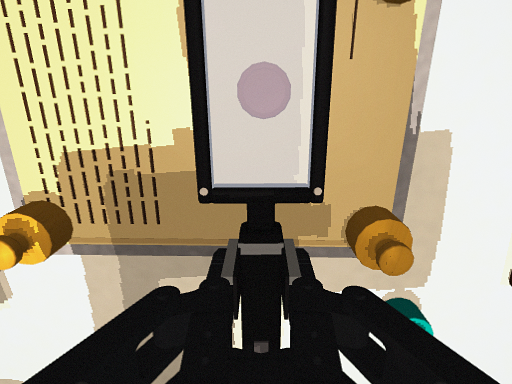

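The seal, at (264,90), is centred in the lens to about 1.5 mm, and the magnifier is level. I'll go down the last 23 mm.

Scaled: 0.023 m is 0.0383, 0.018 m is 0.03, 0.01 rad is 0.0064.

move_arm --pt "0 0 0.0032 -0.0017 0 0.01 0.0" --pt "0 0 0.0064 -0.0017 0 0.02 0.0" --pt "0 0 0.0064 -0.0017 0 0.03 0.0" --pt "0 0 0.0064 -0.0017 0 0.0383 0.0" --pt "0 0 0.0064 -0.0017 0 0.0383 0.0" --pt "0 0 0.0064 -0.0017 0 0.0383 0.0" --pt "0 0 0.0064 -0.0017 0 0.0383 0.0" --pt "0 0 0.0064 -0.0017 0 0.0383 0.0"

```text
clock: 11.0
eef_pos: [503.0, -7.9, 36.5]
tcp_rot: [3.142, -0.0, -0.08]
contact_force: [0.6, 0.6, -1.7]
opening: 0.243
grasp_force: 59.3
```

```bash
python3 chk.py wrist6; python3 -c "
from h import *
im=cv2.imread('pics/wrist6.png').astype(int)[10:178,220:308]
m=((im.min(2)>0)&(im[...,1]<im[...,0]-6)&(im[...,1]<im[...,2]-6)).astype(np.uint8)
n,l,st,c=cv2.connectedComponentsWithStats(m);i=1+np.argmax(st[1:,4]);print(st[i],plane(camera_params('wrist'),[c[i]+[220,10]],11))
im,d=grab_frame('side');cv2.imwrite('pics/side6.png',im[...,::-1])"
```

```text
11.25 [502.9328  -7.8754  36.3746] [ 3.1416 -0.0002 -0.0802] 59.27289426326752 [-0.0007 -0.0005 -0.0002 -0.0021 -0.0009  0.0011]
frame n 7856 slopes [-0.0014  0.0025] ztop at TCP 43.120724329022764 at lens 43.00508925472793
seal px [318  38   2   3   4] [318.5  39. ] [[609.0602 -45.0815  11.    ]]
lens by kinematics [587.6597 -14.6842]
weights [[493.5, -81.9000015258789], [510.29998779296875, 134.39999389648438], [594.0, -1.7000000476837158], [515.7000122070312, -3.299999952316284]]
[  12   45   61   65 2573] [[587.9942 -14.8655  11.    ]]
```

View pics/side6.png

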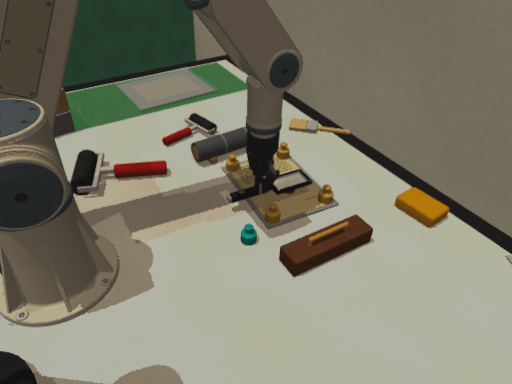

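The side view shows the magnifier held over the seal at (290,181). The weights, roll and press weight are where they started. The lens is centred to within 0.5 mm, with a 20 mm gap and still, so I'll hand it in.

```bash
python3 -c "
from rig import order
print(order.sign_off())"
```

```text
the job is handed in; nothing more can be done
None
```

The job is handed in with the magnifier still in the gripper, held steady and level over the wax seal: by my measurements the lens is centred within about 1 mm, lies along the writing with about 20 mm of air above the wax, and nothing round the deed was seen to move.

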